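# Lock the flange fixture with the blade key

### The arm

A 6-joint arm with a two-finger parallel gripper is mounted at the origin on the work surface. World frame = base frame: x ahead of the robot, y to its left, z up, the work surface at z = 0. Lengths are in m, angles in rad, forces in N, time in s.
With the tool pointing down it reaches from about 0.25 to 0.8 m from the base axis. Payload 8.5 kg.
Tool frame: the origin (TCP) lies midway between the tips of the shut fingers; the grasp point (between the pads) lies 19 mm behind it (pinch_z is the distance from the TCP to the grasp point, in m); y points along the fingers, x is the direction in which the jaws open and shut, and the axes are right-handed (so a half turn about y gives the same grasp; the last joint's range is limited). The gripper opens to 85 mm and grips with 20 to 120 N. Pads are 22 mm wide; open, the fingers measure 114 mm over their backs; the gripper's body (76 mm by 85 mm) begins 54 mm behind the grasp point. The pads swing forward as they close: fully open they stand 13 mm farther back than shut.
Start: joints at [1.154, 0.238, -0.013, 1.319, 0, 1.571], TCP at [0.213, 0.48, 0.231] pointing down, gripper open.
Joint ranges: [-2.66, 2.66], [-1.03, 1.9], [-1.14, 1.46], [-1.82, 2.27], [-1.45, 1.34], [-3.14, 3.14]. Speed limits (rad/s): [2.22, 2.22, 2.79, 3.14, 3.14, 3.14].

### API

Orientations are given as a 3x3 rotation matrix whose columns are the frame's x, y, z axes.
In Python, from bench import state, grab_frame, close_job, pinch_z gives the robot as it stands.
- The arm moves only by the tool send_rows, never from a script. Its argument "rows" is a list of rows, each an object with "travel": the shift along the world's x, y, z in mm, a list of three; "angular": the turn, a rotation vector about the world's x, y, z in degrees, a list of three; "fingers": the finger opening in mm, from 0 to 85.4. A call has 1 to 12 rows; each row shifts and turns the pose as measured when the row begins; what a row does not reach is not made up. A row lasts 1/8 s, in which the tool goes at most 62.5 mm and 10.7 degrees, less where a joint would pass 70% of its speed; a pose out of reach is approached as far as the arm can. A call with a gripper value outside its range is refused whole. The fingers move at their own pace and stop on an object; the grip force is fixed at half the most. Time passes only in rows, so rows that do not move let the fingers close. It gives the time, the measured TCP pose, the force and the opening at its end, in the units of the state.
- state(): the state, without advancing time (a new reading comes with each control period).
- grab_frame(name): name is "scene" or "top" or "wrist"; returns a dict with "color" (420x560x3 uint8, red, green, blue), "range_z" (420x560 float32, m along the optical axis (not along the pixel's ray), 0 where there is no reading), "vertical_fov" (degrees; the focal length in pixels is half the picture's height over the tangent of half this angle, whatever the lens; pixels are square), "cx", "cy" (the principal point, pixels), "R" (3x3) and "t" (3): a world point X has camera coordinates R X + t. Camera axes: x right, y down, z forward; pixel columns grow to the right and rows downward; lengths in m; the calibration is good to about 2 mm. The wrist camera is an equidistant fisheye: a pixel r from the principal point sees the ray r / f radians off the axis. A picture is of the moment at which its call begins.
- close_job(): hands the job in, once; it reports no verdict.
The state is a dict: "clock": time; "joint_positions": joint angles; "qvel": joint speeds; "joint_torque": joint torques, N m; "eef_pos": TCP position; "eef_rot": TCP orientation; "contact_force": force on the tool from outside, world axes, zero at the start; "wrist_torque": the same for the moment, N m; "finger_gap": finger opening in m.
Only numpy, scipy, OpenCV 4.12 (cv2) and the standard library are available. Lean on these libraries where they do the work, as an engineer would, in place of code of your own. Each camera call takes 0.05 s, during which the arm holds its last target. There are 200 camera calls.

### The job

One of the two blue fixtures holds a steel flange. Take the orange flat-bladed key from its stand, put its blade down into the slot of that fixture's cam lock and turn the lock clockwise (seen from above) about a quarter turn until it reaches its stop and its red nose lies over the flange. Leave the key standing upright in the slot, and do not push the lock with the fingers, knock the flange or turn the lock of the empty fixture.

Things in the scene. Friction and masses are not known exactly. Their poses are not given: they have to be found in the camera images.
- key_grip (a point): Centre of the orange paddle handle of the loose upright key (120 g): 40 mm along its x, 18 along y, 56 tall. z up. Steel collar 52 mm across, underside 33 mm below here; then the flat blade, 36 mm along x, 5 thick along y, tip 45 mm below here. It hangs by the collar, any yaw, on a round grey stand 26 mm tall, 64 across. Not the blue round-handled tool in the like stand.
- lock_slot (a point): Centre of the slot's mouth on the turning axis of the loaded fixture's lock, atop its brass head, 58 mm above the table. Turns with the lock: x along the slot to the red nose, z up. Slot 46 mm long, ends open, 14 deep, 18 wide at the mouth, 10 from 4 mm down. Blade in: collar rests on the head, key_grip 33 mm above here; play 0.14 rad each way. Nose 66 mm long. Blue block 210 x 130 x 20 mm.
- lock (a joint): Turn of the loaded fixture's cam lock, rad: 0 open (nose across the fixture, clear of the flange), grows clockwise seen from above, 1.57 at the hard stop, locked, nose and slot pointing over the flange's middle. Starts at 0.1 to 0.35, turns with about 0.12 N m of friction and stays where it is left.
- spare_lock (a joint): The same for the identical lock on the identical but empty fixture, which shows only its bare upright spigot. It starts at 0.1 to 0.35 and must be left as it is.
- flange_center (a point): Centre of the loose steel flange in the loaded fixture: a ring 90 mm across, 20 mm tall with raised hub and 26 mm bore, over a spigot on the fixture, 100 mm from the lock's axis, 30 mm above the table, 0.75 kg. Another flange lies on a black mat at the side.

How it is judged:
By the outcome, as a careful person would: the job done as asked, in the order asked, and still so for the second after the job is handed in, with the robot touching nothing.
It also fails if it takes over 40 s, if anything falls off the work surface, if the arm or the gripper's body presses on something with over 40 N, if the wrist force passes 120 N, or if a joint passes its speed limit or range.

## Working session

There is one attempt and no reset: what is moved stays moved. The work goes in short steps, Python scripts to look and compute and a tool call to move; the robot and the scene stay as the last step left them, time stands still between calls to the robot, and variables do not carry over. Pictures are saved under pics/ and viewed, about 8 in all and at most 12, crops included, and the job is handed in when it is done.

Besides the shell and the picture viewer there is one more tool, called after ">>>" by a JSON object that holds its "op" and its "data", one argument or row to a line. send_rows: Moves the arm, as the interface text tells. Its arguments: {"type":"object","properties":{"rows":{"type":"array","items":{"type":"object","properties":{"travel":{"type":"array","items":{"type":"number"}},"angular":{"type":"array","items":{"type":"number"}},"fingers":{"type":"number"}}}}},"required":["rows"]}

```bash
mkdir -p pics; cat > h.py <<'E'
import numpy as np, cv2
from bench import state, grab_frame, close_job, pinch_z
def save(n,fn):
    f=grab_frame(n); cv2.imwrite('pics/'+fn+'.png',f['color'][:,:,::-1]); np.savez('pics/'+fn+'.npz',**f); return f
def foc(f): return 210/np.tan(np.radians(float(f['vertical_fov']))/2)
def cast(f,u,v,z):
    F=foc(f); d=np.array([(u-f['cx'])/F,(v-f['cy'])/F,1.]); R=f['R']; o=-R.T@f['t']; d=R.T@d
    return o+d*(z-o[2])/d[2]
def cloud(f):
    F=foc(f); v,u=np.mgrid[:420,:560]; Z=f['range_z']
    P=np.stack([(u-f['cx'])/F*Z,(v-f['cy'])/F*Z,Z],-1); P=(P-f['t'])@f['R']; P[Z==0]=np.nan; return P
E
python3 - <<'E'
from h import *
a=save('top','top0'); b=save('scene','scene0')
cv2.imwrite('pics/both.png',cv2.resize(np.vstack([a['color'],b['color']])[:,:,::-1],None,fx=.71,fy=.71))
print(state(),pinch_z)
for f in(a,b): print(f['vertical_fov'],f['cx'],f['cy'],-f['R'].T@f['t'])
E
```

```text
{'clock': 0.1, 'joint_positions': array([ 1.15397345e+00,  2.38730624e-01, -1.41603823e-02,  1.31921177e+00,
        6.54880818e-06,  1.57081420e+00]), 'qvel': array([ 0.00064542, -0.00141628,  0.0035515 ,  0.00049812, -0.00128884,
       -0.0001506 ]), 'joint_torque': array([ 1.66479724e-03, -5.39720213e+01,  3.46997881e+01,  1.34408794e-02,
        1.28906563e-04, -3.28491342e-05]), 'eef_pos': array([0.21239685, 0.47970817, 0.23074048]), 'eef_rot': array([[ 4.04873405e-01, -5.34914498e-04, -9.14372593e-01],
       [ 9.14371817e-01, -1.19194119e-03,  4.04873759e-01],
       [-1.30645120e-03, -9.99999147e-01,  6.52545211e-06]]), 'contact_force': array([-0.25896086,  0.01927756,  0.75171967]), 'wrist_torque': array([-0.03929985,  0.00977567,  0.03423391]), 'finger_gap': 0.0853419289170935} 0.0187
46.29785181041308 283.63817532772345 210.36323078424644 [0.46942279 0.00960489 1.04812211]
47.35448173964625 282.08634643118233 204.6840335400238 [1.00918255 0.51769238 0.61352488]
```

View pics/top0.png

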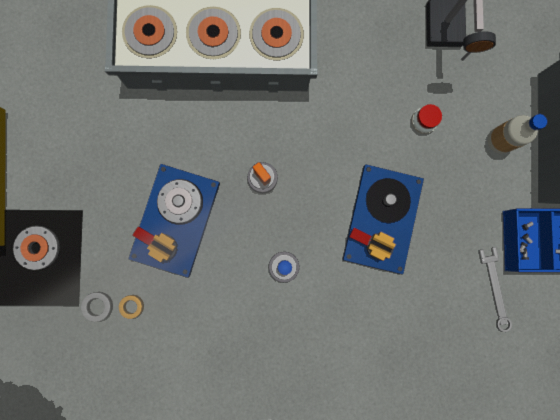

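View pics/scene0.png

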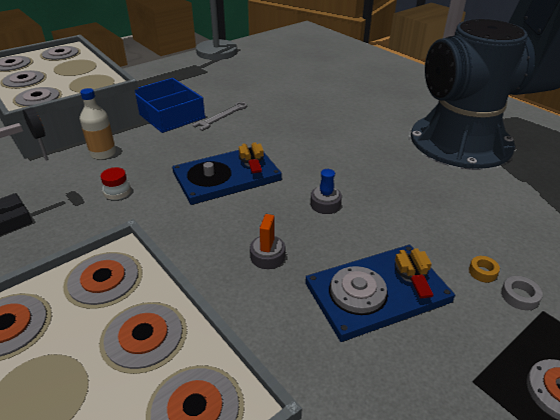

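```bash
cat > m.py <<'E'
from h import *
f=dict(np.load('pics/top0.npz')); P=cloud(f); hsv=cv2.cvtColor(f['color'],cv2.COLOR_RGB2HSV)
def msk(lo,hi,box):
    m=cv2.inRange(hsv,lo,hi)>0; k=np.zeros_like(m); u0,v0,u1,v1=box; k[v0:v1,u0:u1]=1; return m&k
def rep(n,m,zr=None):
    if zr: m=m&(P[...,2]>zr[0])&(P[...,2]<zr[1])
    q=P[m]; q=q[~np.isnan(q[:,0])]
    r=cv2.minAreaRect((q[:,:2]*1000).astype(np.float32)); 
    print(n,len(q),'med',np.median(q,0).round(4),'rect',np.round(r,1) if 0 else r,'zmax',np.percentile(q[:,2],[5,50,95]).round(4))
    return q
key=(245,155,280,195)
rep('key top',msk((5,150,100),(18,255,255),key),(.08,.095))
rep('key all',msk((5,150,100),(18,255,255),key))
for n,box in(('L',(125,160,222,280)),('S',(340,160,425,280))):
    rep('brass'+n,msk((18,100,60),(32,255,255),box),(.05,.065))
    rep('red'+n,msk((0,150,80),(4,255,255),box),(.02,.065))
    rep('blue'+n,msk((100,120,40),(125,255,255),box),(.015,.026))
q=rep('flange',msk((0,0,120),(179,60,255),(155,178,205,225)),(.033,.06))
# stand ring of key
b=(P[...,2]>.02)&(P[...,2]<.05); k=np.zeros_like(b); k[150:200,240:285]=1; rep('stand',b&k)
q=P[b&k]
print('R col',f['R'])
E
python3 m.py
```

```text
key top 165 med [0.6286 0.0245 0.0873] rect ((628.6314697265625, 24.04806137084961), (38.283172607421875, 17.09065818786621), 36.28396224975586) zmax [0.0847 0.0873 0.0901]
key all 165 med [0.6286 0.0245 0.0873] rect ((628.6314697265625, 24.04806137084961), (38.283172607421875, 17.09065818786621), 36.28396224975586) zmax [0.0847 0.0873 0.0901]
brassL 280 med [0.4802 0.2233 0.0586] rect ((480.4939270019531, 223.29794311523438), (43.48996353149414, 48.72599792480469), 60.25724792480469) zmax [0.0553 0.0586 0.0612]
redL 144 med [0.5063 0.2664 0.0446] rect ((504.6624755859375, 264.024658203125), (35.627479553222656, 18.774343490600586), 60.15781784057617) zmax [0.0423 0.0446 0.0479]
blueL 2021 med [0.5748 0.2155 0.0207] rect ((538.2593994140625, 206.2406463623047), (129.32545471191406, 207.80860900878906), 72.91535186767578) zmax [0.0176 0.0207 0.0237]
brassS 400 med [ 0.4842 -0.2197  0.058 ] rect ((484.50799560546875, -220.1199493408203), (45.993186950683594, 50.4730224609375), 64.20799255371094) zmax [0.0534 0.058  0.0609]
redS 168 med [ 0.5045 -0.1788  0.0443] rect ((504.2798767089844, -179.35621643066406), (38.596797943115234, 18.853628158569336), 63.157012939453125) zmax [0.0416 0.0443 0.0474]
blueS 3504 med [ 0.5307 -0.2309  0.0201] rect ((543.1180419921875, -233.67312622070312), (130.05703735351562, 209.26100158691406), 76.70076751708984) zmax [0.0171 0.0201 0.0233]
flange 1170 med [0.5749 0.1939 0.037 ] rect ((575.4497680664062, 195.04150390625), (86.71287536621094, 86.64647674560547), 70.89933013916016) zmax [0.0335 0.037  0.0443]
stand 493 med [0.6211 0.021  0.0291] rect ((627.6226806640625, 23.153196334838867), (61.117225646972656, 62.26361083984375), 19.527006149291992) zmax [0.0239 0.0291 0.0348]
R col [[ 0.00400024 -0.99948939  0.03170096]
 [-0.9962631  -0.00671845 -0.08610864]
 [ 0.08627766 -0.03123804 -0.99578128]]
```

```bash
python3 - <<'E'
import cv2
i=cv2.imread('pics/top0.png'); c=cv2.imread('pics/scene0.png')
a=cv2.resize(i[155:285,120:290],None,fx=4.5,fy=4.5,interpolation=cv2.INTER_CUBIC)
cv2.imwrite('pics/crop.png',a)
E
```

```text
(no output)
```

View pics/crop.png

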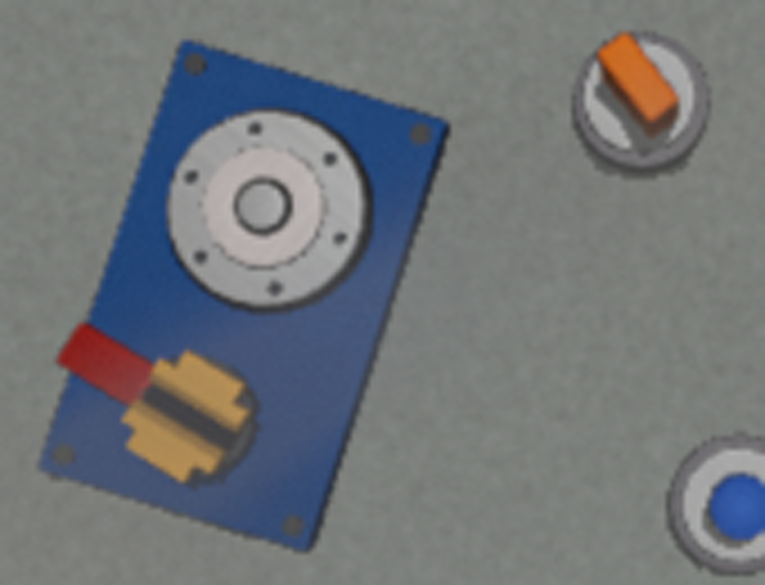

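Top view: the left fixture is loaded, with its flange at crop (263,207), lock head at (188,415) and nose to the upper left. The key is at (638,78), with its long side on about 38° azimuth. The distances check out: lock to flange is 99.5 mm, and the lock angle is about 0.22 rad. Next I'll move above the key, testing the wrist's turning sense first.

>>> {"op": "send_rows", "data": {
  "rows": [
    {"travel": [40,-40,0],"angular": [0,0,-10],"fingers": 50},
    {"travel": [40,-40,0],"angular": [0,0,-10],"fingers": 50}
  ]
}}

```text
clock: 0.35
eef_pos: [0.2917, 0.4002, 0.2296]
eef_rot: [[0.695, -0.002, -0.719], [0.719, -0.002, 0.695], [-0.002, -1.0, 0.0]]
contact_force: [1.2, 0.5, -0.5]
finger_gap: 0.0519
```

```bash
python3 -c "
from h import *
s=state();r=s['eef_rot'];print(s['joint_positions'],s['eef_pos'],np.degrees(np.arctan2(r[1,0],r[0,0])),s['clock'])"
```

```text
[ 9.40485106e-01  1.89562883e-01 -8.16335249e-02  1.30193671e+00
  6.03161753e-04  1.70870360e+00] [0.29173825 0.40017917 0.22959821] 45.984301211141165 0.35
```

>>> {"op": "send_rows", "data": {
  "rows": [
    {"travel": [37,-42,-5],"angular": [0,0,10],"fingers": 50},
    {"travel": [37,-42,-5],"angular": [0,0,10],"fingers": 50},
    {"travel": [37,-42,-5],"angular": [0,0,10],"fingers": 50},
    {"travel": [37,-42,-5],"angular": [0,0,10],"fingers": 50},
    {"travel": [37,-42,-5],"angular": [0,0,10],"fingers": 50},
    {"travel": [37,-42,-5],"angular": [0,0,10],"fingers": 50},
    {"travel": [37,-42,-5],"angular": [0,0,10],"fingers": 50},
    {"travel": [37,-42,-5],"angular": [0,0,10],"fingers": 50},
    {"travel": [37,-36,-5],"angular": [0,0,3],"fingers": 50},
    {"travel": [0,0,0],"angular": [0,0,0],"fingers": 50}
  ]
}}

```text
clock: 1.6
eef_pos: [0.6228, 0.0263, 0.1815]
eef_rot: [[-0.614, -0.002, -0.789], [0.789, -0.003, -0.614], [-0.001, -1.0, 0.003]]
contact_force: [0.1, 0.4, 0.1]
finger_gap: 0.05
```

```bash
cat >> h.py <<'E'
def st():
    s=state();r=s['eef_rot'];print(s['clock'],'pos',s['eef_pos'].round(4),'az',np.degrees(np.arctan2(r[1,0],r[0,0])).round(2),'down',r[:,1].round(4),'F',s['contact_force'].round(1),'T',s['wrist_torque'].round(2),'gap',round(s['finger_gap'],4)); return s
def fcast(f,u,v,z):
    F=foc(f); a=np.array([u-f['cx'],v-f['cy']]); r=np.hypot(*a); t=r/F
    d=np.array([*(a/r*np.sin(t)),np.cos(t)]) if r>0 else np.array([0,0,1.])
    R=f['R'];o=-R.T@f['t'];d=R.T@d; return o+d*(z-o[2])/d[2]
E
python3 - <<'E'
from h import *
f=save('wrist','w1'); st(); print(-f['R'].T@f['t'])
hsv=cv2.cvtColor(f['color'],cv2.COLOR_RGB2HSV)
m=cv2.inRange(hsv,(5,150,100),(18,255,255))
for c in cv2.findContours(m,0,2)[0]:
    if cv2.contourArea(c)>60: print(cv2.contourArea(c),cv2.boundingRect(c))
E
```

```text
1.65 pos [0.6216 0.0275 0.1818] az 127.9 down [-0.0026 -0.0026 -1.    ] F [ 0.6  0.7 -0.6] T [0.01 0.02 0.02] gap 0.0501
[ 0.56500822 -0.01620569  0.32459133]
1217.0 (258, 179, 23, 61)
```

View pics/w1.png

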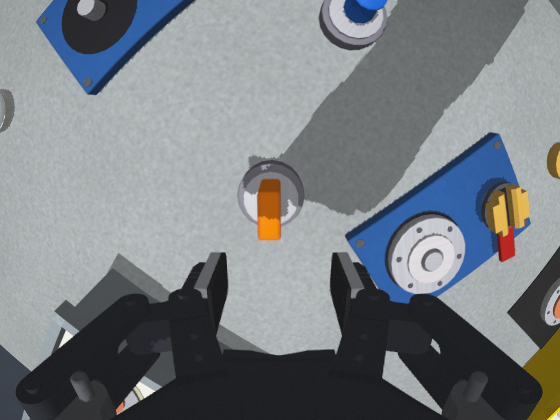

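The wrist picture shows the key at (269,210), in line with the jaws. The bright lower part is its top face, and I'll measure that.

```bash
python3 - <<'E'
from h import *
f=dict(np.load('pics/w1.npz')); hsv=cv2.cvtColor(f['color'],cv2.COLOR_RGB2HSV)
print(hsv[180:242:4,269])
m=cv2.inRange(hsv,(5,150,210),(18,255,255))
c=max(cv2.findContours(m,0,2)[0],key=cv2.contourArea)
p=np.array([fcast(f,*q[0],.087)[:2]*1000 for q in c],np.float32); print(cv2.minAreaRect(p))
E
```

```text
[[ 14 229 126]
 [ 14 221 128]
 [ 14 227 128]
 [ 14 236 157]
 [ 14 233 175]
 [ 14 233 174]
 [ 14 233 174]
 [ 14 230 175]
 [ 14 234 174]
 [ 14 234 174]
 [ 16 235 239]
 [ 17 242 244]
 [ 17 245 244]
 [ 17 245 244]
 [ 17 244 243]
 [  9  81 205]]
((635.7354125976562, 28.63790512084961), (18.898527145385742, 16.246408462524414), 37.9051399230957)
```

```bash
python3 - <<'E'
from h import *
f=dict(np.load('pics/w1.npz')); hsv=cv2.cvtColor(f['color'],cv2.COLOR_RGB2HSV)
m=cv2.inRange(hsv,(5,150,152),(18,255,255))
c=max(cv2.findContours(m,0,2)[0],key=cv2.contourArea)
p=np.array([fcast(f,*q[0],.087)[:2]*1000 for q in c],np.float32); print(cv2.minAreaRect(p))
E
```

```text
((628.0896606445312, 23.12752342224121), (37.7509651184082, 17.11343765258789), 37.83140563964844)
```

>>> {"op": "send_rows", "data": {
  "rows": [
    {"travel": [7,-4,-30],"angular": [0,0,0],"fingers": 50},
    {"travel": [0,0,-40],"angular": [0,0,0],"fingers": 50},
    {"travel": [0,0,-40],"angular": [0,0,0],"fingers": 50},
    {"travel": [0,0,0],"angular": [0,0,0],"fingers": 50}
  ]
}}

```text
clock: 2.15
eef_pos: [0.6259, 0.0269, 0.0704]
eef_rot: [[-0.615, -0.003, -0.788], [0.788, -0.002, -0.615], [0.001, -1.0, 0.003]]
contact_force: [0.6, 0.6, 0.5]
finger_gap: 0.0501
```

```bash
python3 -c "
from h import *
st()"
```

```text
2.15 pos [0.6259 0.0269 0.0704] az 127.98 down [-0.003  -0.0016 -1.    ] F [0.6 0.6 0.5] T [0.03 0.   0.02] gap 0.0501
```

>>> {"op": "send_rows", "data": {
  "rows": [
    {"travel": [3,-4,-15],"angular": [0,0,0],"fingers": 50},
    {"travel": [0,0,-14],"angular": [0,0,0],"fingers": 50},
    {"travel": [0,0,0],"angular": [0,0,0],"fingers": 50}
  ]
}}

```text
clock: 2.52
eef_pos: [0.6305, 0.0239, 0.0434]
eef_rot: [[-0.616, 0.002, -0.788], [0.788, -0.001, -0.616], [-0.002, -1.0, -0.0]]
contact_force: [0.2, 0.7, -0.7]
finger_gap: 0.0498
```

>>> {"op": "send_rows", "data": {
  "rows": [
    {"travel": [-1,0,-2],"angular": [0,0,0],"fingers": 50},
    {"travel": [0,0,0],"angular": [0,0,0],"fingers": 10},
    {"travel": [0,0,0],"angular": [0,0,0],"fingers": 10},
    {"travel": [0,0,0],"angular": [0,0,0],"fingers": 10},
    {"travel": [0,0,0],"angular": [0,0,0],"fingers": 10},
    {"travel": [0,0,0],"angular": [0,0,0],"fingers": 10}
  ]
}}

```text
clock: 3.28
eef_pos: [0.6304, 0.0238, 0.043]
eef_rot: [[-0.616, 0.004, -0.788], [0.788, -0.001, -0.616], [-0.003, -1.0, -0.002]]
contact_force: [0.0, 0.9, -1.8]
finger_gap: 0.0175
```

```bash
python3 -c "
from h import *
st();st();st()"
```

```text
3.275 pos [0.6304 0.0238 0.043 ] az 128.02 down [ 0.004  -0.0011 -1.    ] F [ 0.   0.9 -1.8] T [-0.    0.04  0.02] gap 0.0175
3.275 pos [0.6304 0.0238 0.043 ] az 128.02 down [ 0.004  -0.0011 -1.    ] F [ 0.   0.9 -1.8] T [-0.    0.04  0.02] gap 0.0175
3.275 pos [0.6304 0.0238 0.043 ] az 128.02 down [ 0.004  -0.0011 -1.    ] F [ 0.   0.9 -1.8] T [-0.    0.04  0.02] gap 0.0175
```

>>> {"op": "send_rows", "data": {
  "rows": [
    {"travel": [0,0,20],"angular": [0,0,0],"fingers": 10},
    {"travel": [0,0,35],"angular": [0,0,0],"fingers": 10},
    {"travel": [0,0,35],"angular": [0,0,0],"fingers": 10},
    {"travel": [-25,33,0],"angular": [0,0,4],"fingers": 10},
    {"travel": [-25,33,0],"angular": [0,0,4],"fingers": 10},
    {"travel": [-25,33,0],"angular": [0,0,4],"fingers": 10},
    {"travel": [-25,33,0],"angular": [0,0,4],"fingers": 10},
    {"travel": [-25,33,0],"angular": [0,0,4],"fingers": 10},
    {"travel": [-15,20,0],"angular": [0,0,2],"fingers": 10},
    {"travel": [0,0,0],"angular": [0,0,0],"fingers": 10},
    {"travel": [0,0,0],"angular": [0,0,0],"fingers": 10}
  ]
}}

```text
clock: 4.65
eef_pos: [0.4856, 0.2131, 0.1351]
eef_rot: [[-0.872, 0.004, -0.49], [0.49, 0.0, -0.872], [-0.004, -1.0, -0.003]]
contact_force: [-0.4, -0.5, -1.1]
finger_gap: 0.0176
```

```bash
python3 - <<'E'
from h import *
st(); a=save('wrist','w2'); b=save('scene','s2'); st()
cv2.imwrite('pics/c2.png',cv2.resize(a['color'],None,fx=1.4,fy=1.4)[:,:,::-1])
E
```

```text
4.65 pos [0.4856 0.2131 0.1351] az 150.65 down [ 4.3e-03  4.0e-04 -1.0e+00] F [-0.4 -0.5 -1.1] T [ 0.02 -0.04 -0.01] gap 0.0176
4.75 pos [0.4858 0.2128 0.135 ] az 150.6 down [ 4.1e-03  5.0e-04 -1.0e+00] F [ 0.4  0.2 -0.8] T [-0.03  0.01 -0.04] gap 0.017
```

View pics/c2.png

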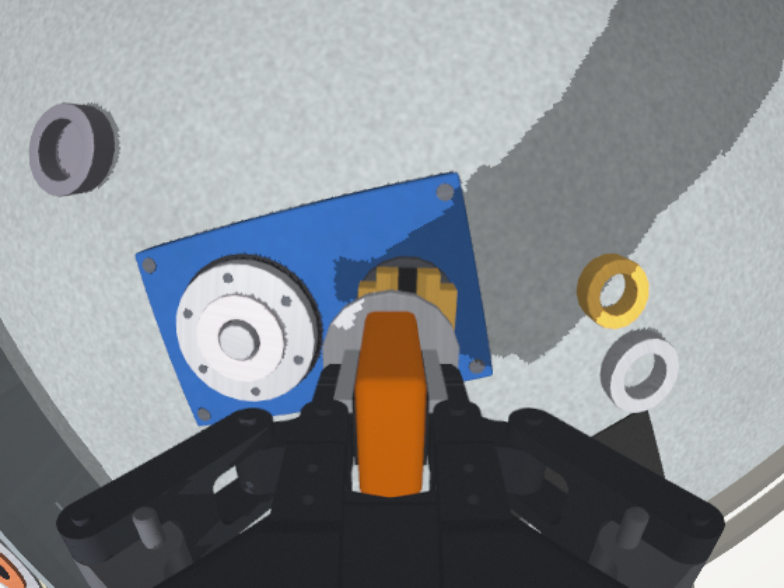

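View pics/s2.png

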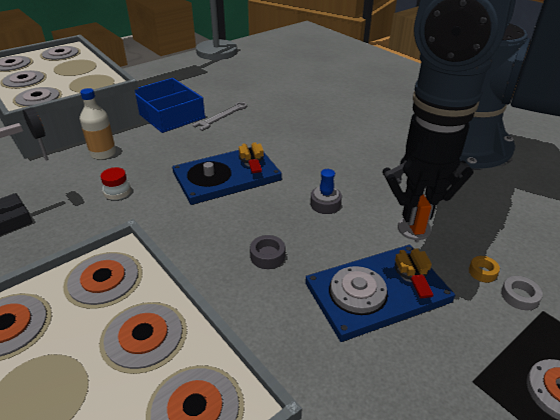

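The key is held upright at wrist crop (392,400). The slot's far end shows ahead of the collar at (407,278), slightly to the right. I'll measure the sideways offset in the same view.

```bash
python3 - <<'E'
from h import *
f=dict(np.load('pics/w2.npz')); hsv=cv2.cvtColor(f['color'],cv2.COLOR_RGB2HSV)
s=state(); R=s['eef_rot']; T=s['eef_pos']; j=R[:2,0]; k=-R[:2,2]  # jaw, key x dir
pr=lambda p:(round(1e3*float((p[:2]-T[:2])@j),1),round(1e3*float((p[:2]-T[:2])@k),1))
br=cv2.inRange(hsv,(15,90,60),(32,255,255)); og=cv2.inRange(hsv,(5,150,60),(14,255,255))
for v in range(190,216,2):
    u=np.where(br[v,250:335])[0]+250
    if len(u)<4: continue
    g=np.argmax(np.diff(u)); a,b=u[g],u[g+1]
    print(v,u[0],a,b,u[-1],'slot edges jaw,key',pr(fcast(f,a+.5,v,.058)),pr(fcast(f,b-.5,v,.058)),'head',pr(fcast(f,u[0],v,.058)),pr(fcast(f,u[-1],v,.058)))
zt=T[2]+.016+.028
for v in (270,290,310,330,345):
    w=cv2.inRange(hsv,(5,150,60),(20,255,255))[v,240:320]; u=np.where(w)[0]+240
    print(v,u[0],u[-1],pr(fcast(f,u[0]-.5,v,zt)),pr(fcast(f,u[-1]+.5,v,zt)))
# red nose, brass cloud check from scene
print('j',j,'k',k)
d=np.array([.4803,.2233]); print('lock by top view in tool:',pr(d))
E
```

```text
192 269 284 298 312 slot edges jaw,key (6.2, -19.3) (15.3, -19.3) head (-4.5, -19.2) (25.4, -19.3)
194 269 284 298 313 slot edges jaw,key (6.3, -17.8) (15.3, -17.9) head (-4.5, -17.8) (26.2, -17.9)
196 269 284 298 314 slot edges jaw,key (6.3, -16.4) (15.3, -16.4) head (-4.5, -16.4) (26.9, -16.5)
198 269 284 298 314 slot edges jaw,key (6.3, -15.0) (15.4, -15.0) head (-4.5, -14.9) (27.0, -15.0)
200 269 284 297 314 slot edges jaw,key (6.3, -13.5) (14.7, -13.5) head (-4.6, -13.5) (27.0, -13.6)
202 257 284 297 320 slot edges jaw,key (6.3, -12.1) (14.7, -12.1) head (-13.0, -12.0) (31.3, -12.1)
204 257 284 297 324 slot edges jaw,key (6.3, -10.6) (14.7, -10.6) head (-13.0, -10.6) (34.2, -10.7)
206 256 284 297 325 slot edges jaw,key (6.3, -9.1) (14.8, -9.2) head (-13.8, -9.1) (35.0, -9.2)
208 256 268 297 326 slot edges jaw,key (-5.0, -7.7) (14.8, -7.7) head (-13.8, -7.6) (35.8, -7.7)
210 256 259 298 325 slot edges jaw,key (-11.3, -6.2) (15.5, -6.2) head (-13.8, -6.2) (35.1, -6.3)
212 256 256 301 325 slot edges jaw,key (-13.5, -4.7) (17.7, -4.8) head (-13.8, -4.7) (35.2, -4.8)
214 305 305 306 325 slot edges jaw,key (21.2, -3.3) (21.2, -3.3) head (20.9, -3.3) (35.2, -3.3)
270 254 303 (-6.0, -20.9) (11.0, -20.9)
290 254 303 (-6.2, -12.9) (11.3, -13.0)
310 255 302 (-6.1, -4.4) (11.2, -4.4)
330 256 301 (-6.1, 4.9) (11.2, 4.9)
345 257 300 (-6.0, 12.5) (11.1, 12.4)
j [-0.87117719  0.49095729] k [0.49095125 0.87118348]
lock by top view in tool: (10.0, 6.5)
```

>>> {"op": "send_rows", "data": {
  "rows": [
    {"travel": [-3.5,11.5,0],"angular": [0,0,0],"fingers": 10},
    {"travel": [0,0,-20],"angular": [0,0,0],"fingers": 10},
    {"travel": [0,0,-18],"angular": [0,0,0],"fingers": 10},
    {"travel": [0,0,0],"angular": [0,0,0],"fingers": 10},
    {"travel": [0,0,0],"angular": [0,0,0],"fingers": 10}
  ]
}}

```text
clock: 5.38
eef_pos: [0.4839, 0.2248, 0.0967]
eef_rot: [[-0.869, 0.005, -0.495], [0.495, 0.001, -0.869], [-0.004, -1.0, -0.004]]
contact_force: [0.0, -0.2, -1.3]
finger_gap: 0.0176
```

```bash
python3 - <<'E'
from h import *
a=save('wrist','w3'); b=save('scene','s3'); s=st()
R=s['eef_rot']; T=s['eef_pos']; j=R[:2,0]; k=-R[:2,2]; d=np.array([.4803,.2233])-T[:2]; print('lock-tcp jaw,key',d@j,d@k)
x=cv2.resize(b['color'][170:310,300:480],None,fx=3,fy=3,interpolation=cv2.INTER_CUBIC)
y=cv2.resize(a['color'][150:360,180:380],None,fx=2,fy=2)
cv2.imwrite('pics/c3.png',np.vstack([x[:,:400] if 0 else x,np.pad(y,((0,0),(0,140),(0,0)))])[:,:,::-1][:,:,:])
x2=np.pad(y,((0,0),(0,0),(0,0))); print(x.shape,y.shape)
cv2.imwrite('pics/c3.png',np.hstack([cv2.resize(x,(400,311)),y[:311]])[:,:,::-1])
E
```

```text
5.475 pos [0.484  0.2248 0.0968] az 150.33 down [ 0.0055  0.0015 -1.    ] F [ 0.1 -0.2 -1.2] T [ 0.02  0.04 -0.  ] gap 0.0173
lock-tcp jaw,key 0.002433597716846444 -0.0031116057271624413
(420, 540, 3) (420, 400, 3)
```

View pics/c3.png

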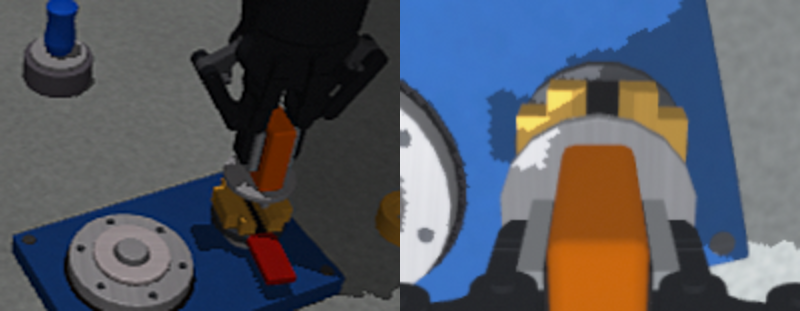

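Key just above the slot, blade side slightly left of the slot centre (slot u≈603, collar centre ≈597 in the crop). Quantify.

```bash
python3 - <<'E'
from h import *
f=dict(np.load('pics/w3.npz')); hsv=cv2.cvtColor(f['color'],cv2.COLOR_RGB2HSV)
s=state(); R=s['eef_rot']; T=s['eef_pos']; j=R[:2,0]; k=-R[:2,2]
pr=lambda p:np.round([1e3*float((p[:2]-T[:2])@j),1e3*float((p[:2]-T[:2])@k)],1)
br=cv2.inRange(hsv,(15,90,60),(32,255,255))
for v in range(188,212,3):
    u=np.where(br[v,230:335])[0]+230
    if len(u)<4: continue
    g=np.argmax(np.diff(u)); a,b=u[g],u[g+1]
    print(v,u[0],a,b,u[-1],pr(fcast(f,a+.5,v,.058)),pr(fcast(f,b-.5,v,.058)),'head',pr(fcast(f,u[0]-.5,v,.058)),pr(fcast(f,u[-1]+.5,v,.058)))
w=cv2.inRange(hsv,(5,150,40),(20,255,255))
for v in (230,250,280,310,340):
    u=np.where(w[v,235:325])[0]+235; z=T[2]+.016+(.028)
    p,q=pr(fcast(f,u[0]-.5,v,z)),pr(fcast(f,u[-1]+.5,v,z)); print(v,u[0],u[-1],p,q,'mid',(p+q)/2)
# handle bottom front edge/top ends
col=np.where(w[:,280])[0]; print('handle rows',col.min(),col.max())
print('hue rows',[tuple(hsv[v,240:322:10,2]) for v in (232,245)])
E
```

```text
191 255 273 289 307 [ -0.9 -29.1] [  7.7 -29.1] head [-11.9 -29.1] [ 18.6 -29.2]
194 254 273 289 308 [ -0.9 -27.3] [  7.7 -27.4] head [-12.5 -27.4] [ 19.2 -27.4]
197 253 272 289 308 [ -1.5 -25.6] [  7.7 -25.6] head [-13.1 -25.6] [ 19.2 -25.6]
200 253 272 289 308 [ -1.5 -23.8] [  7.7 -23.8] head [-13.1 -23.8] [ 19.3 -23.8]
203 241 272 289 314 [ -1.6 -22. ] [  7.7 -22. ] head [-20.2 -22. ] [ 22.8 -22. ]
206 240 272 289 321 [ -1.6 -20.2] [  7.7 -20.2] head [-20.8 -20.2] [ 27.  -20.2]
209 238 262 295 322 [ -7.4 -18.4] [ 11.2 -18.4] head [-22.1 -18.3] [ 27.7 -18.4]
230 261 296 [ -3.6 -35.8] [  8.1 -35.8] mid [  2.25 -35.8 ]
250 258 300 [ -4.7 -28.7] [  9.5 -28.7] mid [  2.4 -28.7]
280 253 304 [ -6.7 -17.3] [ 11.2 -17.4] mid [  2.25 -17.35]
310 255 302 [-6.4 -4.7] [10.9 -4.8] mid [ 2.25 -4.75]
340 257 300 [-6.2  9.5] [10.7  9.5] mid [2.25 9.5 ]
handle rows 223 354
hue rows [(np.uint8(233), np.uint8(234), np.uint8(136), np.uint8(146), np.uint8(148), np.uint8(148), np.uint8(148), np.uint8(150), np.uint8(149)), (np.uint8(150), np.uint8(151), np.uint8(142), np.uint8(148), np.uint8(149), np.uint8(149), np.uint8(147), np.uint8(149), np.uint8(150))]
```

>>> {"op": "send_rows", "data": {
  "rows": [
    {"travel": [-2,-1,0],"angular": [0,0,0],"fingers": 10},
    {"travel": [0,0,-8],"angular": [0,0,0],"fingers": 10},
    {"travel": [0,0,-6],"angular": [0,0,0],"fingers": 10},
    {"travel": [0,0,0],"angular": [0,0,0],"fingers": 10}
  ]
}}

```text
clock: 5.98
eef_pos: [0.4822, 0.2239, 0.0828]
eef_rot: [[-0.869, 0.007, -0.495], [0.495, 0.002, -0.869], [-0.005, -1.0, -0.005]]
contact_force: [0.6, -0.4, -0.8]
finger_gap: 0.0173
```

```bash
python3 -c "
from h import *
st()"
```

```text
5.975 pos [0.4822 0.2239 0.0828] az 150.31 down [ 0.0069  0.0022 -1.    ] F [ 0.6 -0.4 -0.8] T [-0.01  0.   -0.03] gap 0.0173
```

>>> {"op": "send_rows", "data": {
  "rows": [
    {"travel": [0,0,-4],"angular": [-0.1,0.4,0],"fingers": 10},
    {"travel": [0,0,-3],"angular": [0,0,0],"fingers": 10},
    {"travel": [0,0,0],"angular": [0,0,0],"fingers": 10}
  ]
}}

```text
clock: 6.35
eef_pos: [0.4823, 0.2239, 0.0752]
eef_rot: [[-0.869, -0.001, -0.495], [0.495, 0.0, -0.869], [0.001, -1.0, 0.0]]
contact_force: [0.1, 0.1, -0.5]
finger_gap: 0.0169
```

```bash
python3 -c "
from h import *
st()"
```

```text
6.35 pos [0.4823 0.2239 0.0752] az 150.31 down [-8.e-04  2.e-04 -1.e+00] F [ 0.1  0.1 -0.5] T [-0.03  0.   -0.02] gap 0.0169
```

>>> {"op": "send_rows", "data": {
  "rows": [
    {"travel": [0,0,-2],"angular": [0,0,0],"fingers": 10},
    {"travel": [0,0,0],"angular": [0,0,0],"fingers": 10}
  ]
}}

```text
clock: 6.6
eef_pos: [0.4828, 0.2241, 0.0752]
eef_rot: [[-0.869, 0.001, -0.495], [0.495, 0.001, -0.869], [-0.0, -1.0, -0.002]]
contact_force: [0.7, 0.1, -0.1]
finger_gap: 0.0172
```

```bash
python3 - <<'E'
from h import *
a=save('wrist','w4'); b=save('scene','s4'); st()
x=cv2.resize(b['color'][170:310,300:480],(400,311),interpolation=cv2.INTER_CUBIC)
y=cv2.resize(a['color'][150:360,180:380],None,fx=2,fy=2)
cv2.imwrite('pics/c4.png',np.hstack([x,y[:311]])[:,:,::-1])
E
```

```text
6.7 pos [0.4827 0.2241 0.0749] az 150.31 down [ 0.001   0.0011 -1.    ] F [-0.3 -0.4 -1.5] T [0.02 0.03 0.02] gap 0.0173
```

View pics/c4.png

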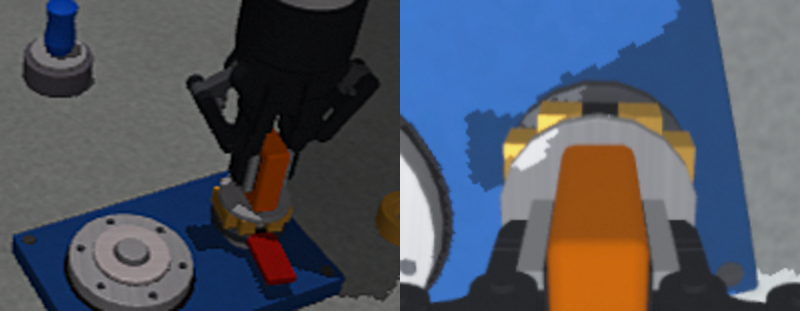

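The key is in the slot: the collar sits on the brass head at crop (255,190) and the blade is hidden. I'll start turning clockwise.

>>> {"op": "send_rows", "data": {
  "rows": [
    {"travel": [0,0,-0.5],"angular": [0,0,-9],"fingers": 10},
    {"travel": [0.2,0,0],"angular": [0,0,-9],"fingers": 10},
    {"travel": [0.2,-0.3,0],"angular": [0,0,-9],"fingers": 10},
    {"travel": [0.2,-0.3,0],"angular": [0,0,-9],"fingers": 10},
    {"travel": [0,0,0],"angular": [0,0,0],"fingers": 10}
  ]
}}

```text
clock: 7.32
eef_pos: [0.4839, 0.2237, 0.0748]
eef_rot: [[-0.396, 0.003, -0.918], [0.918, -0.0, -0.396], [-0.001, -1.0, -0.002]]
contact_force: [-0.0, 0.9, 0.6]
finger_gap: 0.0176
```

```bash
python3 -c "
from h import *
st()"
```

```text
7.325 pos [0.4839 0.2237 0.0748] az 113.33 down [ 0.0027 -0.     -1.    ] F [-0.   0.9  0.6] T [0.01 0.08 0.01] gap 0.0176
```

>>> {"op": "send_rows", "data": {
  "rows": [
    {"travel": [0.2,-0.3,0],"angular": [0,0,-9],"fingers": 10},
    {"travel": [0,-0.3,0],"angular": [0,0,-9],"fingers": 10},
    {"travel": [0,-0.3,0],"angular": [0,0,-9],"fingers": 10},
    {"travel": [0,-0.3,0],"angular": [0,0,-9],"fingers": 10}
  ]
}}

```text
clock: 7.82
eef_pos: [0.4842, 0.2221, 0.0748]
eef_rot: [[0.221, 0.002, -0.975], [0.975, -0.003, 0.221], [-0.002, -1.0, -0.003]]
contact_force: [-0.3, -1.7, 2.7]
finger_gap: 0.0173
```

```bash
python3 - <<'E'
from h import *
a=save('wrist','w5'); b=save('scene','s5'); st()
x=cv2.resize(b['color'][170:310,300:480],(400,311),interpolation=cv2.INTER_CUBIC)
y=cv2.resize(a['color'][100:310,180:380],None,fx=2,fy=2)
cv2.imwrite('pics/c5.png',np.hstack([x,y[:311]])[:,:,::-1])
E
```

```text
7.925 pos [0.4843 0.2221 0.0748] az 77.39 down [ 0.0023 -0.0024 -1.    ] F [ 0.1 -1.5  0.7] T [-0.11 -0.08  0.04] gap 0.017
```

View pics/c5.png

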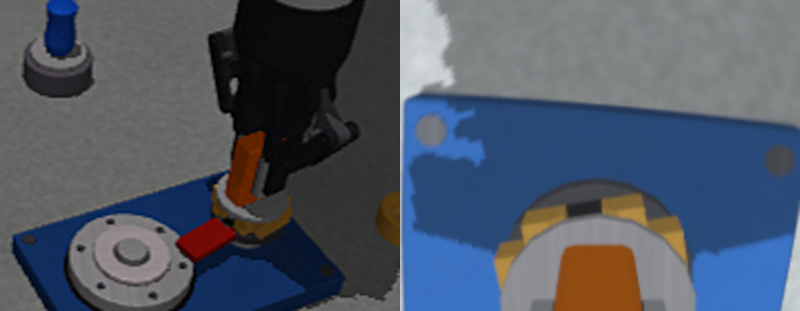

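The lock follows, and the nose at scene crop (205,240) is nearly over the flange. I'll turn on to the stop.

>>> {"op": "send_rows", "data": {
  "rows": [
    {"travel": [0,-0.3,0],"angular": [0,0,-6],"fingers": 10},
    {"travel": [0,-0.3,0],"angular": [0,0,-5],"fingers": 10}
  ]
}}

```text
clock: 8.18
eef_pos: [0.4842, 0.2216, 0.0748]
eef_rot: [[0.392, 0.002, -0.92], [0.92, -0.003, 0.392], [-0.002, -1.0, -0.003]]
contact_force: [-0.5, 0.3, 1.3]
finger_gap: 0.017
```

```bash
python3 -c "
from h import *
st()"
```

```text
8.175 pos [0.4842 0.2216 0.0748] az 66.9 down [ 0.0017 -0.0027 -1.    ] F [-0.5  0.3  1.3] T [0.07 0.13 0.16] gap 0.017
```

>>> {"op": "send_rows", "data": {
  "rows": [
    {"travel": [0,0,0],"angular": [0,0,-3],"fingers": 10},
    {"travel": [0,0,0],"angular": [0,0,0],"fingers": 10}
  ]
}}

```text
clock: 8.43
eef_pos: [0.4842, 0.2215, 0.0748]
eef_rot: [[0.431, 0.002, -0.903], [0.903, -0.003, 0.431], [-0.002, -1.0, -0.003]]
contact_force: [0.0, -0.8, 1.4]
finger_gap: 0.0177
```

```bash
python3 -c "
from h import *
st()"
```

```text
8.425 pos [0.4842 0.2215 0.0748] az 64.49 down [ 0.0016 -0.003  -1.    ] F [ 0.  -0.8  1.4] T [-0.2   0.02 -0.03] gap 0.0177
```

```bash
cat > nose.py <<'E'
from h import *
import sys
b=save('scene',sys.argv[1]); st()
P=cloud(b); h=cv2.cvtColor(b['color'],cv2.COLOR_RGB2HSV)
m=(cv2.inRange(h,(0,170,60),(4,255,255))>0)|(cv2.inRange(h,(176,170,60),(179,255,255))>0)
k=np.zeros_like(m);k[200:330,340:460]=1;m&=k
q=P[m]; t=(q[:,2]>.04)&(q[:,2]<.05); q=q[t][:,:2]; c=q.mean(0); L=np.array([.481,.223])
w=cv2.minAreaRect((q*1000).astype(np.float32)); d=c-L
print(len(q),c,'az',np.degrees(np.arctan2(d[1],d[0])),w)
g=cv2.inRange(h,(0,0,110),(179,60,255))>0; g&=(P[...,2]>.034)&(P[...,2]<.05); k[:]=0;k[255:320,325:395]=1; q=P[g&k]
print('flange',cv2.minAreaRect((q[:,:2]*1000).astype(np.float32)))
E
python3 nose.py s6
```

```text
8.475 pos [0.4842 0.2215 0.0748] az 64.49 down [ 0.0017 -0.0029 -1.    ] F [-1.  -0.8  1.4] T [-0.21  0.04  0.02] gap 0.018
266 [0.52632435 0.21074003] az -15.13596107578205 ((524.734619140625, 210.68446350097656), (23.22456169128418, 43.30509567260742), 73.76815795898438)
flange ((579.2587280273438, 193.79977416992188), (85.34077453613281, 82.69620513916016), 8.360601425170898)
```

>>> {"op": "send_rows", "data": {
  "rows": [
    {"travel": [0,0,0],"angular": [0,0,-3],"fingers": 10},
    {"travel": [0,0,0],"angular": [0,0,-3],"fingers": 10}
  ]
}}

```text
clock: 8.72
eef_pos: [0.4841, 0.2215, 0.0748]
eef_rot: [[0.515, 0.001, -0.857], [0.857, -0.004, 0.515], [-0.002, -1.0, -0.003]]
contact_force: [-0.6, -2.3, 1.3]
finger_gap: 0.0174
```

```bash
python3 nose.py s7
```

```text
8.775 pos [0.4841 0.2215 0.0749] az 58.88 down [ 0.0014 -0.0036 -1.    ] F [-0.9 -1.9  1.3] T [-0.39  0.03  1.86] gap 0.0172
259 [0.52650461 0.21056647] az -15.282281399036531 ((525.5516357421875, 210.0752716064453), (22.318912506103516, 41.977622985839844), 72.49795532226562)
flange ((580.8421020507812, 194.3524169921875), (86.6061782836914, 82.58869171142578), 79.92414093017578)
```

Torque rose to 1.9 N m with no further nose motion, so the lock is at its stop. I'll unload, release and retreat upward.

>>> {"op": "send_rows", "data": {
  "rows": [
    {"travel": [0,0,0],"angular": [0,0,3],"fingers": 10},
    {"travel": [0,0,0],"angular": [0,0,2.5],"fingers": 10},
    {"travel": [0,0,0],"angular": [0,0,0],"fingers": 10}
  ]
}}

```text
clock: 9.15
eef_pos: [0.4843, 0.2216, 0.0748]
eef_rot: [[0.42, 0.002, -0.908], [0.908, -0.003, 0.42], [-0.002, -1.0, -0.003]]
contact_force: [0.4, -1.0, 1.8]
finger_gap: 0.0173
```

```bash
python3 -c "
from h import *
st()"
```

```text
9.15 pos [0.4843 0.2216 0.0748] az 65.16 down [ 0.002  -0.0033 -1.    ] F [ 0.4 -1.   1.8] T [-0.12  0.04 -0.01] gap 0.0173
```

>>> {"op": "send_rows", "data": {
  "rows": [
    {"travel": [0,0,0],"angular": [0,0,0],"fingers": 40},
    {"travel": [0,0,0],"angular": [0,0,0],"fingers": 40},
    {"travel": [0,0,0],"angular": [0,0,0],"fingers": 40},
    {"travel": [0,0,0],"angular": [0,0,0],"fingers": 40},
    {"travel": [0,0,15],"angular": [0,0,0],"fingers": 40},
    {"travel": [0,0,25],"angular": [0,0,0],"fingers": 40},
    {"travel": [0,0,40],"angular": [0,0,0],"fingers": 40},
    {"travel": [0,0,50],"angular": [0,0,0],"fingers": 40},
    {"travel": [-30,30,40],"angular": [0,0,0],"fingers": 40},
    {"travel": [-40,50,0],"angular": [0,0,0],"fingers": 40},
    {"travel": [-40,50,0],"angular": [0,0,0],"fingers": 40},
    {"travel": [0,0,0],"angular": [0,0,0],"fingers": 40}
  ]
}}

```text
clock: 10.65
eef_pos: [0.3722, 0.3532, 0.2584]
eef_rot: [[0.422, 0.007, -0.907], [0.907, 0.003, 0.422], [0.006, -1.0, -0.005]]
contact_force: [-0.0, -0.4, -0.1]
finger_gap: 0.04
```

```bash
python3 nose.py s8; python3 - <<'E'
from h import *
t=save('top','t8'); b=cv2.imread('pics/s8.png')
x=cv2.resize(b[170:350,290:490],(400,360)); y=cv2.resize(t['color'][150:285,115:265],(400,360))[:,:,::-1]
cv2.imwrite('pics/c8.png',np.hstack([x,y]))
P=cloud(t);h=cv2.cvtColor(t['color'],cv2.COLOR_RGB2HSV)
for n,lo,hi,zr in(('key',(5,150,60),(18,255,255),(.1,.13)),('red',(0,150,60),(4,255,255),(.035,.055)),('fl',(0,0,110),(179,60,255),(.033,.05))):
    for bx in((125,160,222,280),(340,160,425,280)):
        m=cv2.inRange(h,lo,hi)>0;k=np.zeros_like(m);k[bx[1]:bx[3],bx[0]:bx[2]]=1;m&=k&(P[...,2]>zr[0])&(P[...,2]<zr[1]);q=P[m]
        if len(q)>20: print(n,len(q),np.median(q,0).round(4),cv2.minAreaRect((q[:,:2]*1000).astype(np.float32)))
E
```

```text
10.7 pos [0.3733 0.352  0.2584] az 64.98 down [ 0.0076  0.0026 -1.    ] F [-0.4 -0.8 -0.5] T [-0.01 -0.01  0.04] gap 0.0402
257 [0.52653212 0.21034152] az -15.536578513921395 ((525.6407470703125, 210.33740234375), (21.31968879699707, 41.172847747802734), 73.29985809326172)
flange ((580.7130737304688, 190.338134765625), (86.7115249633789, 76.32841491699219), 22.27430534362793)
key 152 [0.4832 0.2223 0.1198] ((482.9975891113281, 222.78558349609375), (15.098607063293457, 36.746482849121094), 64.95905303955078)
red 79 [0.5331 0.2094 0.045 ] ((529.7049560546875, 208.087646484375), (18.83412742614746, 25.96403694152832), 77.50658416748047)
red 170 [ 0.5045 -0.1789  0.0445] ((504.2782897949219, -179.49826049804688), (38.66853332519531, 18.986011505126953), 65.1528549194336)
fl 1151 [0.576  0.193  0.0373] ((571.098388671875, 200.41455078125), (88.04008483886719, 102.47351837158203), 38.79585266113281)
fl 80 [ 0.5815 -0.2427  0.044 ] ((524.6906127929688, -241.13926696777344), (20.053386688232422, 134.76731872558594), 87.63722229003906)
```

View pics/c8.png

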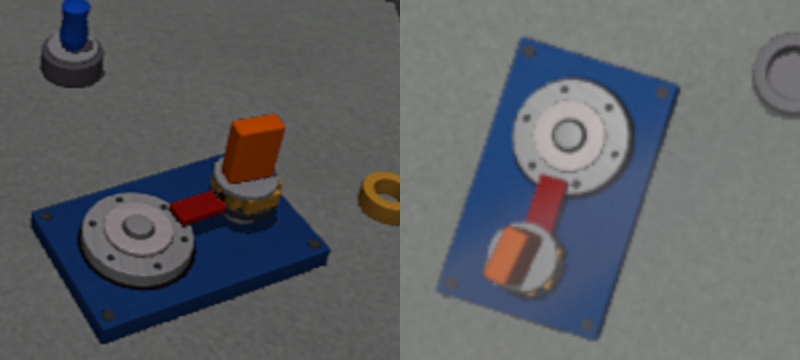

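Nose at crop (548,200) overlaps the flange, the key stands upright at (505,255), and the gripper is clear. Handing in.

```bash
python3 -c "
from h import *
print(close_job())"
```

```text
the job is handed in; nothing more can be done
None
```

The lock on the loaded (left) fixture is turned clockwise to its stop, with its red nose over the flange. The orange key is left standing upright in the slot. I handed the job in at about 11 s of the 40 s allowed.

**Stop reached:** the wrist torque rose to 1.9 N m while the nose stayed still. I then backed the key off about 6° within its play and released it.

**Last checks:**
- **Key:** its top is 0.120 m above the table, against 0.119 m expected for a seated key, and it is centred on the lock to about 2 mm.
- **Nose direction:** it reads about −15.5° to −17° depending on the view, against about −17° from the fixture's axis. The 1–2° spread is within the measuring error.
- **Flange:** in the top view its position is unchanged to about 1 mm. The outline fits from the scene camera varied more, and so did the final top-view fit. I took that to be other grey surfaces caught in the colour mask.
- **Spare lock:** its nose is unchanged to within 0.2 mm.
- **Gripper:** it ended well clear of everything. The contact readings I took stayed below 3 N.

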